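# Fit the clamp key to the microscope and lock its pillar

### The job

Lock the stereo microscope's pillar before it is put away: pick up the key knob with the blue cap, push its square socket gently down onto the brass square spindle of the microscope's clamp block until the spring ball clicks and the sleeve sits fully home on the steel collar, then turn it clockwise to the stop, let go and leave the key on. The square may stand at any angle, so feel for it with light pressure and never force it; do not disturb the other things on the table.

Things in the scene. Friction and masses are not known exactly. Their poses are not given: they have to be found in the camera images.
- key_blue: Key knob to fit: loose, 0.08 to 0.17 kg, standing socket down on a dark mat 3 mm thick. Below a square steel sleeve 36 x 36 x 22 mm, above it a round black grip 40 mm across from 22 to 52 mm up, then a blue cap, top at 54 mm. Origin: centre of the underside (socket mouth); z up along the socket axis, x and y square to the sleeve's flats. Fits the spindle in any of its four quarter turns.
- key_grip (a point): Point on the blue key's axis 42 mm above its underside, inside the round grip 40 mm across: where to take hold. Axes as the key.
- key_socket (a point): Blue key, point on its axis in the socket mouth, at the underside. The socket is a square hole 21 mm wide, 22 mm deep, its sides parallel to the sleeve's flats, the mouth flared to 23.8 mm over the lowest 3 mm. Inside, 8 to 16 mm above the mouth, runs a groove 2.5 mm deep all round, into which the spring ball drops. Axes as the key.
- key_red: Look-alike key knob with a red cap, same size, loose on the same mat about 90 mm from the blue one (the two may have changed places). Not wanted: leave it standing. Origin and axes as the blue key.
- microscope: Grey stereo microscope, fixed. Origin: on the table straight under the clamp spindle; z up. Base plate 22 mm high, its edges along x and y: 85 mm either way in x, from -60 to +270 mm in y. A clamp block 64 x 64 mm, top 48 mm above the table, lies round the origin. Pillar and head, up to 0.33 m high, stand on the +y side, nearest part 110 mm from the spindle; the -y side is clear.
- seat (a point): On the spindle axis, on top of the rigid steel collar (60 mm across), 51 mm above the table; axes as the microscope, not as the square. The key is home when its underside is here, within 1.8 mm, ball clicked. Forcing: over 55 N of contact in all between key and microscope before it is home (a wedged key triples the push: search with under 15 N); overtightening: over 250 N after (about 1 N m).
- spindle_top (a point): Centre of the top of the brass square spindle, 20 mm above the collar; axes as the microscope, NOT as the square. The square is 20 mm wide, the top 4 mm taper to 18.4 mm. An 8 mm spring ball stands 2.5 mm out of one flat, 12 mm above the collar; pushing the socket over it takes about 5 to 18 N, then the push eases (the click) until the key meets the collar.
- clamp (a point): Centre of the clamp block's top, 48 mm above the table; axes as the microscope. The spindle turns about z here. Locked: its flats are parallel to the base's edges, a rigid stop blocks it. It starts 0.38 to 1.22 rad counter-clockwise of that (from above), angle not measured; friction of 0.25 N m holds it. A key more than about 0.06 rad off its angle stops with the mouth 13 to 20 mm above the collar.
- dish: Closed clear dish, 90 mm in diameter, 14 mm high, loose; bystander. Origin: centre of its underside.
- jar: Green glass jar with a white cap, 64 mm in diameter, 85 mm high, loose; bystander. Origin: centre of its underside.
- slidebox: Wooden slide box 80 x 100 x 36 mm, loose; bystander. Origin: centre of its underside.
- forceps: Steel forceps 130 mm long, loose; bystander. Origin: its middle, on the table.
- driver: Yellow-handled screwdriver, loose; bystander. Origin: its middle, on the table.
- pencil: Green pencil, loose; bystander. Origin: its middle, on the table.

How it is judged:
By the outcome, as a careful person would: the job done as asked, in the order asked, and still so for the second after the job is handed in, with the robot touching nothing.
It also fails if it takes over 58 s, if anything falls off the work surface, if the arm or the gripper's body presses on something with over 40 N, if the wrist force passes 120 N, or if a joint passes its speed limit or range.

### The arm

A 7-joint arm with a two-finger parallel gripper is mounted at the origin on the work surface. World frame = base frame: x ahead of the robot, y to its left, z up, the work surface at z = 0. Lengths are in mm, angles in rad, forces in N, time in s.
With the tool pointing down it reaches from about 425 to 925 mm from the base axis. Payload 6.8 kg.
Tool frame: the origin (TCP) lies where the fingers leave the gripper's body, on its centre line; the fingertips stand 73 mm ahead of it and the grasp point (between the pads) lies 54 mm ahead of it (robot.grasp_offset is the distance from the TCP to the grasp point, in mm); z points along the fingers, y is the direction in which the jaws open and shut (so a half turn about z gives the same grasp; the last joint's range is limited). The gripper opens to 85 mm and grips with 20 to 120 N. Pads are 22 mm wide; open, the fingers measure 114 mm over their backs; the gripper's body (76 mm by 85 mm) begins 54 mm behind the grasp point. The pads swing forward as they close: fully open they stand 13 mm farther back than shut.
Start: joints at [1.137, 0.477, 0.022, 1.555, -0.011, 1.109, -0.083], TCP at [216.053, -639.505, 303.908] pointing down, gripper open.
Joint ranges: [-2.96, 2.96], [-0.34, 2.1], [-1.41, 1.46], [0.24, 2.44], [-1.37, 4.51], [0.17, 1.92], [-2.96, 2.96]. Speed limits (rad/s): [2.39, 2.39, 3.14, 3.14, 3.14, 3.14, 3.14].

### API

Orientations are given as a unit quaternion [w, x, y, z].
In Python, from cell import sensors, eyes, sign_off, robot gives the robot as it stands.
- The arm moves only by the shell command python3 -m inch 'ROWS' [OPENING] [FORCE]. ROWS is JSON, a list of rows, each an object of numbers: "x", "y", "z": the shift along the tool's x, y, z in mm; "roll": the turn about the tool's z in rad. In form: [{"x": .., "y": .., "z": .., "roll": ..}, ...]. A call has 1 to 12 rows; each row is the pose to reach, as a shift and turn from the pose commanded when the call began, along the tool's axes at that moment; what a row does not reach only later rows make up. A row lasts 1/10 s, in which the tool goes at most 50 mm and 8.59 degrees, less where a joint would pass 70% of its speed; a pose out of reach is approached as far as the arm can. A call with a gripper value outside its range is refused whole. OPENING is the closure, from 0 (fully open) to 1 (shut), set as the call begins (- or left out, the last holds). The fingers move at their own pace and stop on an object; FORCE is the grip in N (left out, the last holds). Time passes only in rows, so rows that repeat a pose let the fingers close. It gives the time, the measured TCP pose, the force and the opening at its end, in the units of the state.
- sensors.get_state(): the state, without advancing time (a new reading comes with each control period).
- eyes.camera(name): name is "scene" or "top"; returns a dict with "pixels" (480x640x3 uint8, blue, green, red), "range_z" (480x640 float32, mm along the optical axis (not along the pixel's ray), 0 where there is no reading), "intrinsics" (3x3 intrinsics, pixels), "D" ([k1, k2, p1, p2, k3] as OpenCV has them; the pictures are not rectified), "R" (3x3) and "t" (3): a world point X has camera coordinates R X + t. Camera axes: x right, y down, z forward; pixel columns grow to the right and rows downward; lengths in mm; the calibration is good to about 2 mm. A picture is of the moment at which its call begins.
- sign_off(): hands the job in, once; it reports no verdict.
The state is a dict: "t": time; "qpos": joint angles; "qvel": joint speeds; "effort": joint torques, N m; "ee_pos": TCP position; "orientation": TCP orientation; "contact_force": force on the tool from outside, world axes, zero at the start; "wrist_torque": the same for the moment, N m; "opening": finger opening in mm.
Only numpy, scipy, OpenCV 4.12 (cv2) and the standard library are available. Lean on these libraries where they do the work, as an engineer would, in place of code of your own. Each camera call takes 0.05 s, during which the arm holds its last target.

## Working session

There is one attempt and no reset: what is moved stays moved. The work goes in short steps, Python scripts to look and compute and a shell command to move; the robot and the scene stay as the last step left them, time stands still between calls to the robot, and variables do not carry over. Pictures are saved under pics/ and viewed, and the job is handed in when it is done.

```bash
ls; mkdir -p pics
cat > h.py <<'E'
import numpy as np, cv2
from cell import sensors, eyes, robot
def undist(c,uv):
    return cv2.undistortPoints(np.array(uv,float).reshape(-1,1,2),np.array(c["intrinsics"],float),np.array(c["D"],float)).reshape(-1,2)
def ray(c,uv):
    n=undist(c,uv); R=np.array(c["R"]);t=np.array(c["t"]).ravel()
    d=np.c_[n,np.ones(len(n))]@R; o=-R.T@t
    return o,d
def onplane(c,uv,z):
    o,d=ray(c,uv); s=(z-o[2])/d[:,2]; return o+s[:,None]*d
def proj(c,X):
    R=np.array(c["R"],float);t=np.array(c["t"],float)
    return cv2.projectPoints(np.array(X,float).reshape(-1,1,3),cv2.Rodrigues(R)[0],t.reshape(3,1),np.array(c["intrinsics"],float),np.array(c["D"],float))[0].reshape(-1,2)
def cloud(c):
    z=c["range_z"]; v,u=np.nonzero(z>0); n=undist(c,np.c_[u,v]); zz=z[v,u]
    P=np.c_[n*zz[:,None],zz]; return u,v,(P-np.array(c["t"]).ravel())@np.array(c["R"])
def tri(c1,p1,c2,p2):
    o1,d1=ray(c1,[p1]);o2,d2=ray(c2,[p2]);d1=d1[0]/np.linalg.norm(d1);d2=d2[0]/np.linalg.norm(d2)
    A=np.c_[d1,-d2];s=np.linalg.lstsq(A,o2-o1,rcond=None)[0]
    a=o1+s[0]*d1;b=o2+s[1]*d2; return (a+b)/2,np.linalg.norm(a-b)
E
python3 - <<'E'
from h import *
import pickle
cs={}
for n in("scene","top"):
    c=eyes.camera(n);cs[n]=c;cv2.imwrite(f"pics/{n}0.png",c["pixels"]);print(n,-np.array(c["R"]).T@np.array(c["t"]).ravel())
pickle.dump(cs,open("c0.pkl","wb"))
print(sensors.get_state())
E
```

```text
pics
scene [1395.57310764   50.32704313  676.8541745 ]
top [ 336.83503153  -34.76097413 1434.6169737 ]
{'t': 0.1, 'qpos': array([ 1.13692869,  0.47775974,  0.02232647,  1.55633114, -0.01147414,
        1.10930903, -0.08310273]), 'qvel': array([ 8.42262782e-04, -6.68146835e-04, -7.46329203e-05, -4.40686864e-03,
       -1.08588365e-03, -1.68316369e-03,  7.84110420e-04]), 'effort': array([ 4.37809809e-03, -5.97755313e+01,  1.61396038e+00, -2.81953132e+01,
        1.29218650e-02,  5.01277100e-03, -1.73568236e-05]), 'ee_pos': array([ 215.8959127 , -639.11195143,  303.00322203]), 'orientation': array([-8.14353985e-04,  9.86759866e-01,  1.62185890e-01, -2.04286849e-04]), 'contact_force': array([-0.18968789, -0.32196471, -0.51044986]), 'wrist_torque': array([-0.00954075, -0.04579289, -0.02129898]), 'opening': 85.11403566020905}
```

View pics/scene0.png

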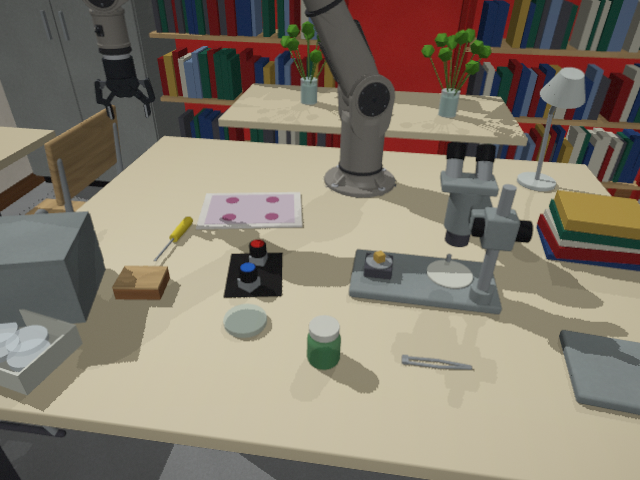

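View pics/top0.png

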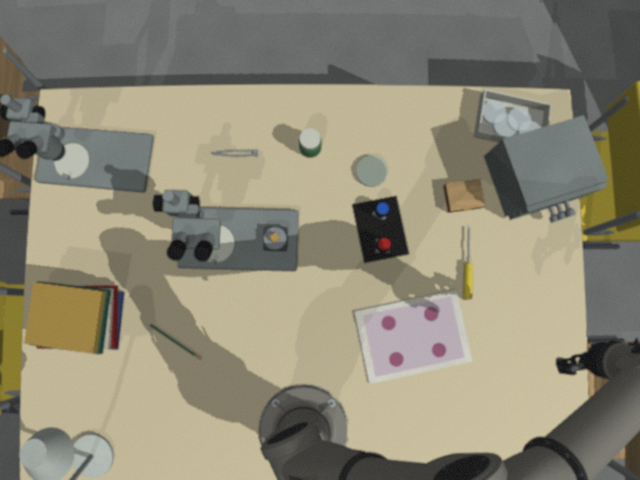

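Scene: blue key at about (248,270), red at (258,246), spindle at (379,258). Top: blue (383,209), red (384,244), spindle (275,236). Next I'll zoom in and measure.

```bash
cat > m.py <<'E'
from h import *
import pickle
cs=pickle.load(open("c0.pkl","rb"));S,T=cs["scene"],cs["top"]
def cen(c,lo,hi,box):
    x0,y0,x1,y1=box;im=cv2.cvtColor(c["pixels"],cv2.COLOR_BGR2HSV)[y0:y1,x0:x1]
    m=cv2.inRange(im,lo,hi);n,l,st,ce=cv2.connectedComponentsWithStats(m);i=1+np.argmax(st[1:,4]);return ce[i]+[x0,y0],st[i]
bl=((100,140,60),(130,255,255)); rd=((0,150,80),(8,255,255)); br=((8,100,90),(28,255,255))
for nm,rg,bs,bt in(("blue",bl,(225,250,275,300),(360,190,410,260)),("red",rd,(240,230,280,260),(360,190,410,260)),("brass",br,(362,245,400,275),(260,222,292,252))):
    a,sa=cen(S,*rg,bs);b,sb=cen(T,*rg,bt);print(nm,a,sa,b,sb,tri(S,a,T,b))
    print(onplane(T,[b],{"blue":57,"red":57,"brass":71}[nm]),onplane(S,[a],{"blue":57,"red":57,"brass":71}[nm]))
z=lambda c,x0,y0,x1,y1,k:cv2.resize(c["pixels"][y0:y1,x0:x1],None,fx=k,fy=k,interpolation=cv2.INTER_CUBIC)
a=z(S,220,230,300,300,5);b=z(S,345,240,415,310,5);c=z(T,345,190,415,270,5)[:350];d=z(T,240,200,310,270,5)
r1=np.hstack([a[:350,:350],b[:350]]);r2=np.hstack([c[:350,:350],d]);cv2.imwrite("pics/z0.png",cv2.resize(np.vstack([r1,r2]),(600,600)))
for c in(S,T):
    u,v,P=cloud(c);k=(abs(P[:,0]-500)<300)&(P[:,2]<100);print(np.median(P[k,2]))
    print(c["intrinsics"][0])
E
python3 m.py
```

```text
blue [247.16935484 266.84677419] [ 15  12  16  10 124] [382.34228188 207.93288591] [ 16  12  14  13 149] (array([ 596.30806561, -213.39141718,   56.09806578]), np.float64(1.0098958359731725))
[[ 596.02487568 -212.77577505   57.        ]] [[ 597.46246066 -213.53076873   57.        ]]
red [256.84337349 243.3253012 ] [11 10 13  8 83] [384.35964912 243.34210526] [ 18  48  13  12 114] (array([ 499.99878025, -216.70448433,   55.29559219]), np.float64(0.27461507689345516))
[[ 499.82499897 -216.61555991   57.        ]] [[ 502.45883404 -215.83043504   57.        ]]
brass [379.11504425 256.5840708 ] [ 12   6  12  12 113] [273.90196078 236.98039216] [10 11  9  9 51] (array([516.44434068,  77.39152322,  61.40457322]), np.float64(1.8741735046196863))
[[515.17515345  77.54122926  71.        ]] [[530.27803591  76.04716785  71.        ]]
0.12796377178463963
[462.1229657    0.         319.78716917]
1.559814289229847
[520.0467896    0.         320.29536466]
```

```bash
sleep 1
```

```text
(no output)
```

View pics/z0.png

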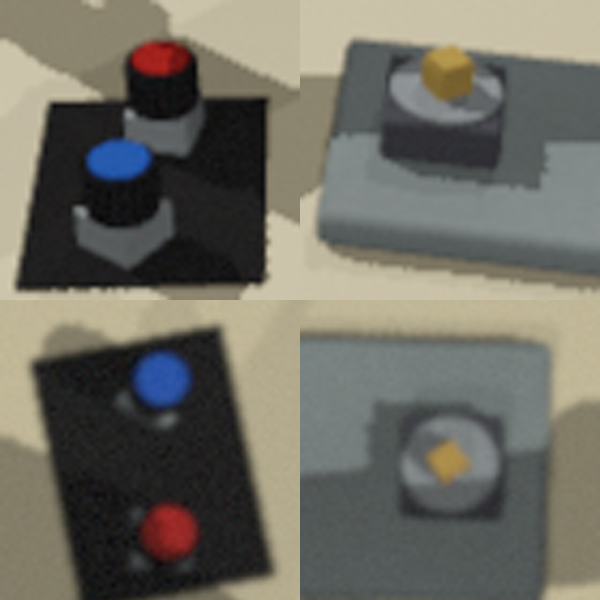

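Zoom shows the blue key's sleeve with one corner towards the scene camera, and the brass square turned about 40° relative to the base edges. Now I'll get angles.

```bash
cat > m2.py <<'E'
from h import *
import pickle
cs=pickle.load(open("c0.pkl","rb"));S,T=cs["scene"],cs["top"]
def up(c,box,k=8):
    x0,y0,x1,y1=box;return cv2.resize(c["pixels"][y0:y1,x0:x1],None,fx=k,fy=k,interpolation=cv2.INTER_CUBIC)
def back(p,box,k=8): return (np.array(p)+.5)/k-.5+np.array(box[:2])
# spindle top: sat mask
box=(260,222,292,252);im=cv2.cvtColor(up(T,box),cv2.COLOR_BGR2HSV)
m=cv2.inRange(im,(8,70,120),(30,255,255))
cnt=max(cv2.findContours(m,0,2)[0],key=cv2.contourArea)
X=onplane(T,back(cnt.reshape(-1,2),box),71)[:,:2].astype(np.float32)
r=cv2.minAreaRect(X);print("spindle rect",r)
vis=up(T,box);cv2.drawContours(vis,[cnt],-1,(0,255,0),1)
# base edges: depth cloud of base plate top at 22mm
u,v,P=cloud(T);k=(P[:,2]>15)&(P[:,2]<35)&(abs(P[:,0]-515)<150)&(P[:,1]>-20)&(P[:,1]<400)
r=cv2.minAreaRect(P[k][:,:2].astype(np.float32));print("base rect",r)
# base by edges in colour: grey vs wood (saturation)
hsv=cv2.cvtColor(T["pixels"],cv2.COLOR_BGR2HSV)
mb=np.zeros_like(hsv[:,:,0]);mb[200:280,175:305]=(hsv[200:280,175:305,1]<60)*255
cnt=max(cv2.findContours(mb,0,2)[0],key=cv2.contourArea);
p=cnt.reshape(-1,2);X=onplane(T,p,22)
for nm,kk in(("right(-y) edge",(p[:,0]>290)&(p[:,1]>215)&(p[:,1]<263)),("bottom",(p[:,1]>262)&(p[:,0]>195)&(p[:,0]<285)),("top",(p[:,1]<215)&(p[:,0]>225)&(p[:,0]<288))):
    q=X[kk][:,:2].astype(np.float32);l=cv2.fitLine(q,cv2.DIST_HUBER,0,.01,.01).ravel();print(nm,len(q),l,np.degrees(np.arctan2(l[1],l[0])))
# collar circle
box2=(255,217,297,257);g=cv2.cvtColor(up(T,box2),cv2.COLOR_BGR2GRAY)
c=cv2.HoughCircles(cv2.GaussianBlur(g,(9,9),2),cv2.HOUGH_GRADIENT,1,100,param1=60,param2=15,minRadius=65,maxRadius=120);print(c)
if c is not None: print("collar",onplane(T,[back(c[0,0,:2],box2)],51),c[0,0,2]/8*1380/520)
box3=(365,192,402,262);v3=up(T,box3,8);cv2.imwrite("pics/k.png",cv2.convertScaleAbs(v3,alpha=1.6))
box4=(230,250,270,300);v4=up(S,box4,12);cv2.imwrite("pics/ks.png",cv2.convertScaleAbs(v4,alpha=1.5));cv2.imwrite("pics/sp.png",cv2.resize(vis,None,fx=2,fy=2))
E
python3 m2.py
```

```text
spindle rect ((514.650390625, 77.46353149414062), (22.680938720703125, 21.515695571899414), 37.67047882080078)
base rect ((517.6068115234375, 181.8656463623047), (329.90850830078125, 170.8674774169922), 88.69123840332031)Traceback (most recent call last):
  File "m2.py", line 23, in <module>
    q=X[kk][:,:2].astype(np.float32);l=cv2.fitLine(q,cv2.DIST_HUBER,0,.01,.01).ravel();print(nm,len(q),l,np.degrees(np.arctan2(l[1],l[0])))
                                       ~~~~~~~~~~~^^^^^^^^^^^^^^^^^^^^^^^^^^^^
cv2.error: OpenCV(4.12.0) /io/opencv/modules/imgproc/src/linefit.cpp:50: error: (-215:Assertion failed) count > 0 in function 'fitLine2D_wods'
```

```bash
sleep 1
python3 - <<'E'
s=open('m2.py').read()
a=s.index("# base by edges");b=s.index("# collar circle");open('m2.py','w').write(s[:a]+s[b:])
E
python3 m2.py
```

```text
spindle rect ((514.650390625, 77.46353149414062), (22.680938720703125, 21.515695571899414), 37.67047882080078)
base rect ((517.6068115234375, 181.8656463623047), (329.90850830078125, 170.8674774169922), 88.69123840332031)
None
```

```bash
sleep 1
```

```text
(no output)
```

View pics/ks.png

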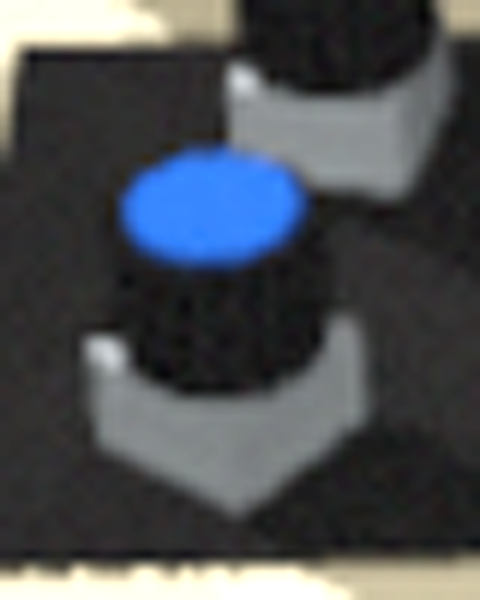

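View pics/k.png

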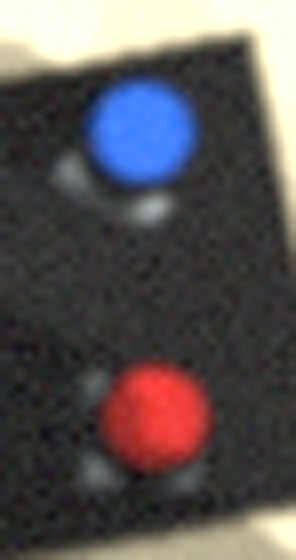

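View pics/sp.png

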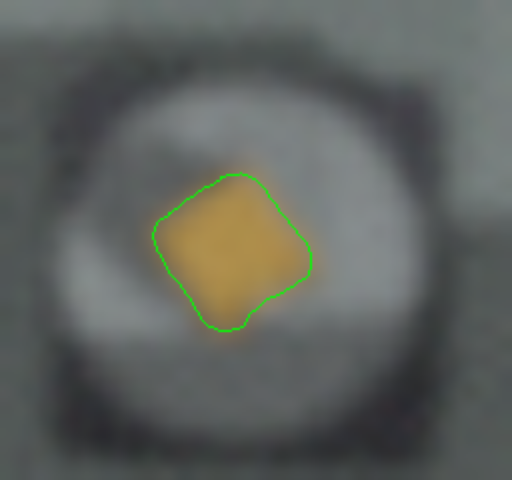

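Key sleeve bottom corners in ks.png: left (98,440), front (237,515), right (365,412). The spindle square is clean. I'll compute the angles.

Run:
```python
from h import *
import pickle
cs=pickle.load(open("c0.pkl","rb"));S,T=cs["scene"],cs["top"]
p=(np.array([(98,440),(237,515),(367,415)],float)+.5)/12-.5+[230,250]
X=onplane(S,p,3)[:,:2];print(X)
for i in(0,1):
    d=X[i+1]-X[i];print(np.linalg.norm(d),np.degrees(np.arctan2(d[1],d[0]))%90)
print("centre from diag",(X[0]+X[2])/2)
d=X[2]-X[0];print("diag",np.linalg.norm(d),(np.degrees(np.arctan2(d[1],d[0]))-45)%90)
# top camera sleeve corners z=25
q=(np.array([(68,168),(155,210)],float)+.5)/8-.5+[365,192]
Y=onplane(T,q,25)[:,:2];print(Y,np.degrees(np.arctan2(*(Y[1]-Y[0])[::-1]))%90)
C=np.array([596.2,-213.2]);print([(np.degrees(np.arctan2(*(y-C)[::-1]))-45)%90 for y in Y],[np.linalg.norm(y-C) for y in Y])
box=(366,243,393,275);im=cv2.resize(S["pixels"][box[1]:box[3],box[0]:box[2]],None,fx=18,fy=18,interpolation=cv2.INTER_CUBIC);cv2.imwrite("pics/sps.png",im)
```

```text
[[ 603.04701188 -238.07504419]
 [ 620.40103404 -206.17654924]
 [ 587.6232835  -189.44120328]]
36.31357962896501 61.45208938231472
36.80289030957022 62.95249324318874
centre from diag [ 595.33514769 -213.75812373]
diag 51.02099449878695 62.59589525974424
[[ 589.0291723  -191.01416851]
 [ 574.40536112 -220.85062293]] 63.88903193487421
[np.float64(62.91169062560671), np.float64(64.34272262873901)] [np.float64(23.31591492789764), np.float64(23.09844832385585)]
```

```bash
sleep 1
```

```text
(no output)
```

View pics/sps.png

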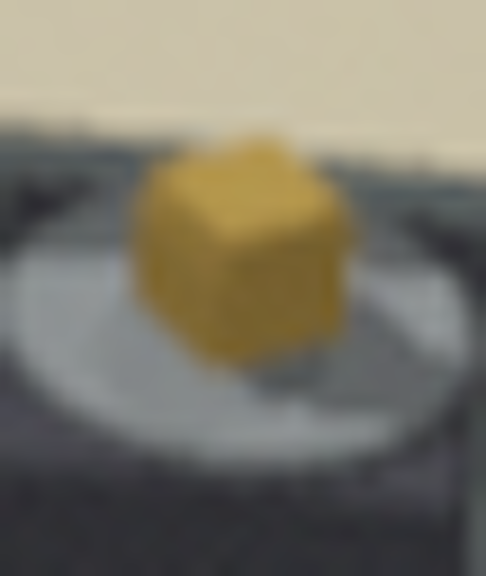

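The spindle square in the scene zoom: base corners at left (140,275), front (218,370), right (340,325). I'll cross-check its angle, then move.

Run:
```python
from h import *
import pickle
cs=pickle.load(open("c0.pkl","rb"));S,T=cs["scene"],cs["top"]
for z,pp in((51,[(140,275),(218,370),(342,325)]),(71,[(150,165),(222,225),(335,182),(265,138)])):
    p=(np.array(pp,float)+.5)/18-.5+[366,243]
    X=onplane(S,p,z)[:,:2];print(X)
    for i in range(len(X)-1):
        d=X[i+1]-X[i];print(np.linalg.norm(d),np.degrees(np.arctan2(d[1],d[0]))%90)
    d=X[2]-X[0];print("diag",(X[0]+X[2])/2,np.linalg.norm(d),(np.degrees(np.arctan2(d[1],d[0]))-45)%90)
st=sensors.get_state();print(robot.grasp_offset)
# target shift in tool frame for first grasp
yaw=2*np.arctan2(st["orientation"][2],st["orientation"][1]);print("yaw",np.degrees(yaw))
ex=np.array([np.cos(yaw),np.sin(yaw)]);ey=np.array([np.sin(yaw),-np.cos(yaw)])
d=np.array([596.0,-213.3])-st["ee_pos"][:2];print(d@ex,d@ey,st["ee_pos"])
```

```text
[[508.84407006  63.63243389]
 [528.13648444  74.34754093]
 [515.741773    89.79850984]]
22.068320539073206 29.04802019211735
19.808112278948936 38.73646003962364
diag [512.29292153  76.71547187] 27.059967417904947 30.23208349548368
[[512.70997355  63.46355847]
 [524.58965662  73.02669431]
 [512.70130322  86.98007093]
 [504.21220502  77.84766858]]
15.250588078199435 38.83403852039747
18.331111957023953 40.43117931443979
12.468582946541515 47.090755630221196
diag [512.70563838  75.2218147 ] 23.516514050566087 45.02112445759485
53.900000000000006
yaw 18.6675984726227
496.4000884631499 -281.74791452617194 [ 215.8959127  -639.11195143  303.00322203]
```

```bash
python3 -m inch '[{"x":10,"y":-6},{"x":30,"y":-17},{"x":65,"y":-37},{"x":105,"y":-60},{"x":147,"y":-83},{"x":189,"y":-107},{"x":231,"y":-131},{"x":273,"y":-155},{"x":315,"y":-179},{"x":357,"y":-203},{"x":395,"y":-224},{"x":420,"y":-238}]' 0 30 && python3 -m inch '[{"x":15,"y":-9},{"x":35,"y":-20},{"x":55,"y":-32},{"x":70,"y":-40},{"x":76,"y":-44,"z":10},{"x":76,"y":-44,"z":35},{"x":76,"y":-44,"z":65},{"x":76,"y":-44,"z":85},{"x":76,"y":-44,"z":95},{"x":76,"y":-44,"z":100},{"x":76,"y":-44,"z":100}]'
python3 - <<'E'
from h import *
s=sensors.get_state();print(s["ee_pos"],s["orientation"],s["qpos"],s["contact_force"],s["t"])
for n in("scene","top"):
    c=eyes.camera(n);cv2.imwrite(f"pics/{n}1.png",c["pixels"])
yaw=2*np.arctan2(s["orientation"][2],s["orientation"][1]);print("yaw",np.degrees(yaw))
ex=np.array([np.cos(yaw),np.sin(yaw)]);ey=np.array([np.sin(yaw),-np.cos(yaw)])
d=np.array([596.0,-213.3])-s["ee_pos"][:2];print(d@ex,d@ey)
E
```

```text
[ 215.8959127  -639.11195143  303.00322203] [-8.14353985e-04  9.86759866e-01  1.62185890e-01 -2.04286849e-04] [ 1.13692869  0.47775974  0.02232647  1.55633114 -0.01147414  1.10930903
 -0.08310273] [-0.18968789 -0.32196471 -0.51044986] 0.1
yaw 18.6675984726227
496.4000884631499 -281.74791452617194schema error: expected keys x, y, z, roll
```

```bash
sleep 1
```

```text
(no output)
```

View pics/scene1.png

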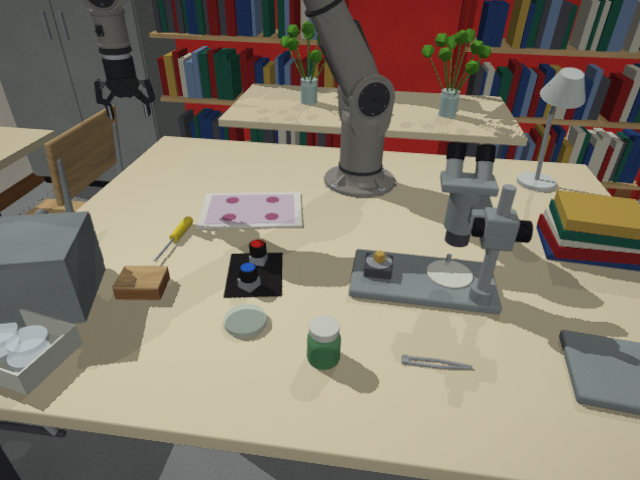

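The rows need all four keys. The picture shows the arm hasn't moved.

```bash
cat > st.py <<'E'
from h import *
import sys
s=sensors.get_state();np.set_printoptions(precision=3,suppress=True)
print(s["ee_pos"],s["qpos"],s["contact_force"],s["wrist_torque"],s["opening"],s["t"])
q=s["orientation"];yaw=2*np.arctan2(q[2],q[1]);print("yaw",np.degrees(yaw),q)
ex=np.array([np.cos(yaw),np.sin(yaw)]);ey=np.array([np.sin(yaw),-np.cos(yaw)])
if len(sys.argv)>2:
    d=np.array([float(sys.argv[1]),float(sys.argv[2])])-s["ee_pos"][:2];print("shift",d@ex,d@ey)
if len(sys.argv)>3:
    for n in("scene","top"): cv2.imwrite(f"pics/{n}{sys.argv[3]}.png",eyes.camera(n)["pixels"])
E
python3 -m inch '[{"x":10,"y":-6,"z":0,"roll":0},{"x":30,"y":-17,"z":0,"roll":0},{"x":65,"y":-37,"z":0,"roll":0},{"x":105,"y":-60,"z":0,"roll":0},{"x":147,"y":-83,"z":0,"roll":0},{"x":189,"y":-107,"z":0,"roll":0},{"x":231,"y":-131,"z":0,"roll":0},{"x":273,"y":-155,"z":0,"roll":0},{"x":315,"y":-179,"z":0,"roll":0},{"x":357,"y":-203,"z":0,"roll":0},{"x":395,"y":-224,"z":0,"roll":0},{"x":420,"y":-238,"z":0,"roll":0}]' 0 30 && python3 -m inch '[{"x":15,"y":-9,"z":0,"roll":0},{"x":35,"y":-20,"z":0,"roll":0},{"x":55,"y":-32,"z":0,"roll":0},{"x":70,"y":-40,"z":0,"roll":0},{"x":76,"y":-44,"z":10,"roll":0},{"x":76,"y":-44,"z":35,"roll":0},{"x":76,"y":-44,"z":65,"roll":0},{"x":76,"y":-44,"z":85,"roll":0},{"x":76,"y":-44,"z":95,"roll":0},{"x":76,"y":-44,"z":100,"roll":0},{"x":76,"y":-44,"z":100,"roll":0}]'
python3 st.py 596 -213.3 2
```

```text
t: 1.4
ee_pos: [540.2, -274.8, 304.1]
orientation: [-0.001, 0.986, 0.165, 0.001]
contact_force: [0.3, -0.5, 0.6]
opening: 85.5
t: 2.5
ee_pos: [595.5, -214.1, 203.7]
orientation: [0.0, 0.987, 0.162, -0.0]
contact_force: [0.1, -0.5, -0.5]
opening: 85.5
[ 595.45  -214.103  203.679] [ 0.366  0.519 -0.162  1.74   0.104  0.892 -1.086] [ 0.133 -0.51  -0.504] [ 0.039 -0.011 -0.   ] 85.54155418120241 2.5
yaw 18.62371476273354 [ 0.     0.987  0.162 -0.   ]
shift 0.7774217066806476 -0.5851828284417387
```

```bash
sleep 1
```

```text
(no output)
```

View pics/scene2.png

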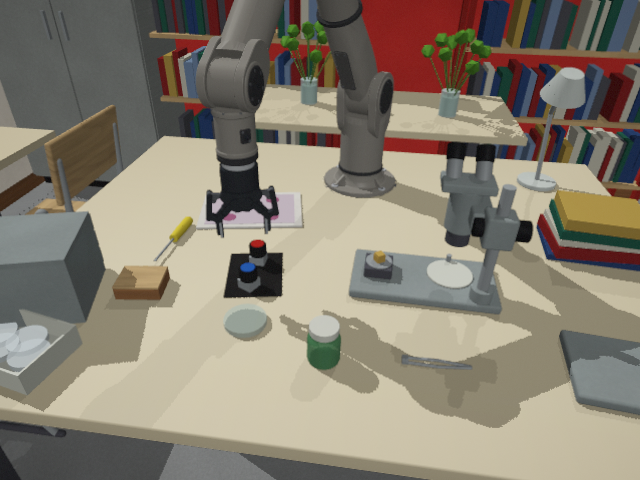

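The gripper is over the keys with its fingers clear of both. I'll turn the jaws onto the sleeve flats, descend and grip.

```bash
python3 -m inch '[{"x":0.8,"y":-0.6,"z":0,"roll":-0.13},{"x":0.8,"y":-0.6,"z":0,"roll":-0.26},{"x":0.8,"y":-0.6,"z":0,"roll":-0.39},{"x":0.8,"y":-0.6,"z":0,"roll":-0.52},{"x":0.8,"y":-0.6,"z":10,"roll":-0.65},{"x":0.8,"y":-0.6,"z":30,"roll":-0.775},{"x":0.8,"y":-0.6,"z":55,"roll":-0.775},{"x":0.8,"y":-0.6,"z":80,"roll":-0.775},{"x":0.8,"y":-0.6,"z":95,"roll":-0.775},{"x":0.8,"y":-0.6,"z":102,"roll":-0.775},{"x":0.8,"y":-0.6,"z":104,"roll":-0.775},{"x":0.8,"y":-0.6,"z":104,"roll":-0.775}]' && python3 st.py 596 -213.3 3
```

```text
t: 3.8
ee_pos: [596.9, -212.8, 100.7]
orientation: [0.001, 0.852, 0.523, 0.0]
contact_force: [0.6, -1.1, -0.3]
opening: 85.3
[ 596.91  -212.847  100.737] [ 0.466  0.67  -0.305  1.78   0.283  0.733 -0.458] [ 0.577 -1.067 -0.306] [-0.007  0.029 -0.039] 85.27430753388998 3.8
yaw 63.071450788236845 [0.001 0.852 0.523 0.   ]
shift -0.8158231648558332 -0.6059507465183616
```

```bash
sleep 1
```

```text
(no output)
```

View pics/scene3.png

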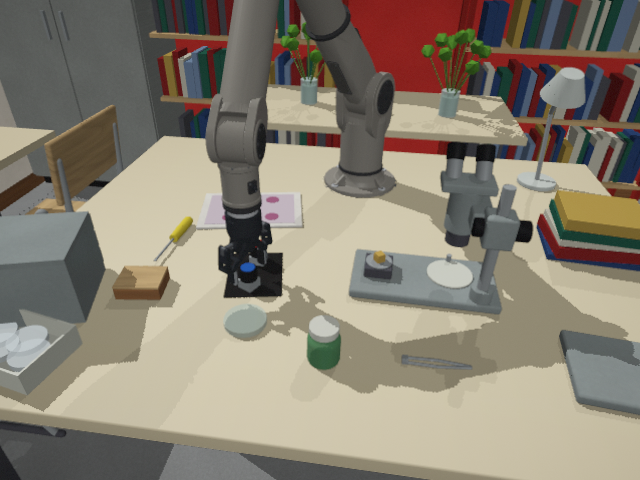

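The fingers straddle the blue key at about (248,272). Closing.

```bash
python3 -m inch '[{"x":0,"y":0,"z":0,"roll":0},{"x":0,"y":0,"z":0,"roll":0},{"x":0,"y":0,"z":0,"roll":0},{"x":0,"y":0,"z":0,"roll":0},{"x":0,"y":0,"z":0,"roll":0},{"x":0,"y":0,"z":0,"roll":0},{"x":0,"y":0,"z":0,"roll":0},{"x":0,"y":0,"z":0,"roll":0},{"x":0,"y":0,"z":0,"roll":0},{"x":0,"y":0,"z":0,"roll":0}]' 1 50; python3 st.py 596 -213.3; python3 -m inch '[{"x":0,"y":0,"z":-3,"roll":0},{"x":0,"y":0,"z":-12,"roll":0},{"x":0,"y":0,"z":-30,"roll":0},{"x":0,"y":0,"z":-55,"roll":0},{"x":0,"y":0,"z":-75,"roll":0},{"x":0,"y":0,"z":-80,"roll":0},{"x":0,"y":0,"z":-80,"roll":0},{"x":0,"y":0,"z":-80,"roll":0}]'; python3 st.py 515 77.2 4; cd pics; python3 -c "
import cv2;i=cv2.imread('scene4.png');cv2.imwrite('z4.png',cv2.resize(i[170:320,180:320],None,fx=4,fy=4,interpolation=2))"
```

```text
t: 4.9
ee_pos: [596.6, -212.8, 100.5]
orientation: [0.0, 0.852, 0.523, 0.0]
contact_force: [-2.2, 0.8, 5.9]
opening: 38.6
[ 596.571 -212.842  100.453] [ 0.466  0.67  -0.305  1.781  0.283  0.733 -0.458] [-2.223  0.772  5.906] [ 0.019  0.182 -0.038] 38.612138812359774 4.9
yaw 63.06691835483564 [0.    0.852 0.523 0.   ]
shift -0.667132470173421 -0.3018176648219917
t: 5.7
ee_pos: [595.6, -212.7, 178.9]
orientation: [-0.001, 0.852, 0.523, -0.001]
contact_force: [-0.5, 0.4, -1.4]
opening: 38.6
[ 595.584 -212.682  178.893] [ 0.492  0.567 -0.338  1.746  0.235  0.87  -0.42 ] [-0.536  0.433 -1.388] [ 0.022 -0.067  0.007] 38.64712164034053 5.7
yaw 63.06705864262402 [-0.001  0.852  0.523 -0.001]
shift 221.94030487141234 -203.14468600430254
```

```bash
sleep 1
```

```text
(no output)
```

View pics/z4.png

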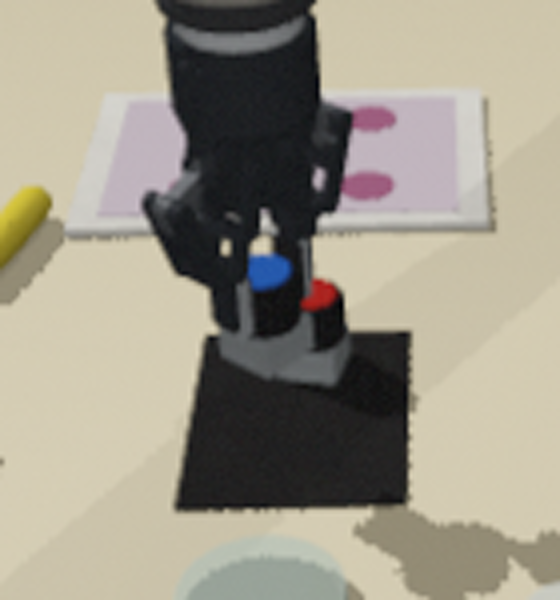

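The blue key is held and the red one still stands. I'll carry it over the spindle with the roll aligned.

```bash
python3 -m inch '[{"x":5,"y":-5,"z":-10,"roll":0.03},{"x":18,"y":-17,"z":-25,"roll":0.08},{"x":40,"y":-37,"z":-35,"roll":0.13},{"x":66,"y":-60,"z":-38,"roll":0.18},{"x":94,"y":-86,"z":-38,"roll":0.23},{"x":122,"y":-112,"z":-38,"roll":0.28},{"x":150,"y":-137,"z":-38,"roll":0.33},{"x":176,"y":-161,"z":-38,"roll":0.38},{"x":198,"y":-181,"z":-38,"roll":0.42},{"x":213,"y":-195,"z":-38,"roll":0.437},{"x":221,"y":-202,"z":-38,"roll":0.437},{"x":221,"y":-202,"z":-38,"roll":0.437}]';python3 -m inch '[{"x":0,"y":0,"z":8,"roll":0},{"x":0,"y":0,"z":16,"roll":0},{"x":0,"y":0,"z":20,"roll":0},{"x":0,"y":0,"z":20,"roll":0}]'; python3 st.py 515 77.2 5; cd pics; python3 -c "
import cv2;i=cv2.imread('scene5.png');cv2.imwrite('z5.png',cv2.resize(i[200:300,330:450],None,fx=6,fy=6,interpolation=2))
i=cv2.imread('top5.png');cv2.imwrite('y5.png',cv2.resize(i[180:290,210:330],None,fx=5,fy=5,interpolation=2))"
```

```text
t: 7.0
ee_pos: [515.8, 77.1, 217.4]
orientation: [-0.0, 0.945, 0.327, -0.0]
contact_force: [0.1, -1.1, -0.6]
opening: 38.3
t: 7.4
ee_pos: [515.9, 74.7, 196.8]
orientation: [-0.0, 0.946, 0.325, -0.001]
contact_force: [-0.4, 0.7, -1.4]
opening: 38.8
[515.901  74.745 196.762] [ 0.02   0.386 -0.345  1.999  0.18   0.788 -1.338] [-0.436  0.694 -1.427] [-0.018  0.013 -0.024] 38.83389093047297 7.4
yaw 37.960568342424004 [-0.     0.946  0.325 -0.001]
shift 0.7996553215222513 -2.4894114437591695
```

```bash
sleep 1
```

```text
(no output)
```

View pics/z5.png

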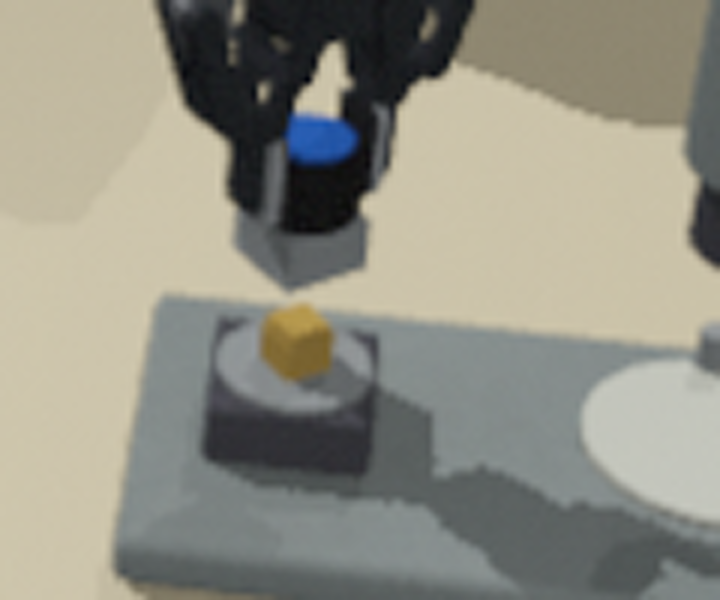

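View pics/scene5.png

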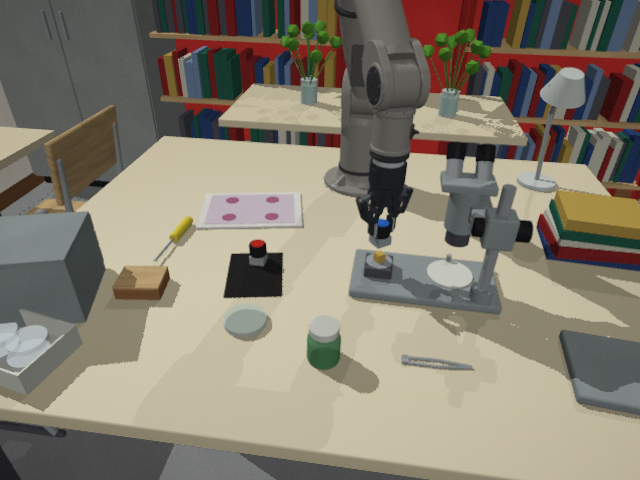

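Key hangs above the spindle: sleeve's front corner at (290,290) in the zoom, brass top below at (297,320). I'll compare both in the scene view.

Run:
```python
from h import *
c=eyes.camera("scene");s=sensors.get_state();print(s["ee_pos"],sensors.get_state()["ee_pos"])
z0=s["ee_pos"][2]-97.45
p=lambda q:(np.array(q,float)+.5)/6-.5+[330,200]
X=onplane(c,p([(237,245),(291,290),(365,265)]),z0)[:,:2]
print(X,"c",(X[0]+X[2])/2)
for i in(0,1):
    d=X[i+1]-X[i];print(np.linalg.norm(d),np.degrees(np.arctan2(d[1],d[0]))%90)
hsv=cv2.cvtColor(c["pixels"],cv2.COLOR_BGR2HSV)[200:300,330:450]
m=cv2.inRange(hsv,(100,140,60),(130,255,255));M=cv2.moments(m,True);print("cap",onplane(c,[[M["m10"]/M["m00"]+330,M["m01"]/M["m00"]+200]],z0+54))
k=8;im=cv2.resize(c["pixels"][240:275,362:397],None,fx=16,fy=16,interpolation=2)
h=cv2.cvtColor(im,cv2.COLOR_BGR2HSV);m=cv2.inRange(h,(8,110,90),(30,255,255));cn=max(cv2.findContours(m,0,2)[0],key=cv2.contourArea)
cv2.drawContours(im,[cn],-1,(0,255,0),1);cv2.imwrite("pics/s6.png",im)
q=(cn.reshape(-1,2)+.5)/16-.5+[362,240];print("leftmost,right,bottom",q[q[:,0].argmin()],q[q[:,0].argmax()],q[q[:,1].argmax()])
# expected outline of 20 mm square prism at (515,77.2), angle 38
for C in((515,77.2),(513,77),(515,76)):
  for a in(35,38,41):
    A=np.radians(a+45+90*np.arange(4));f=lambda w,z:np.c_[C[0]+w/2**.5*np.cos(A),C[1]+w/2**.5*np.sin(A),np.full(4,z)]
    P=np.vstack([proj(c,f(20,51)),proj(c,f(20,67)),proj(c,f(18.4,71))]);print(C,a,P.min(0),P.max(0),P[P[:,1].argmax()])
```

```text
[516.46789316  75.47307602 197.92996186] [516.46789316  75.47307602 197.92996186]
[[512.39615573  50.25741895]
 [539.42382092  71.49151692]
 [518.22195804  98.39678423]] c [515.30905688  74.32710159]
34.37123218951676 38.15470377423391
34.25510763504202 38.23878289846374
cap [[519.63277841  77.52001669 154.47996186]]
leftmost,right,bottom [373.40625 257.21875] [384.59375 256.34375] [378.28125 262.59375]
(515, 77.2) 35 [373.08397527 249.76708647] [385.75020248 263.30155241] [377.80089341 263.30155241]
(515, 77.2) 38 [373.02346815 249.7159536 ] [385.80444309 263.35987682] [378.119997   263.35987682]
(515, 77.2) 41 [372.97942276 249.67323471] [385.84178468 263.40858668] [378.44181854 263.40858668]
(513, 77) 35 [373.0340078  249.27531181] [385.67943901 262.78343501] [377.74275575 262.78343501]
(513, 77) 38 [372.97356709 249.22433071] [385.73363396 262.84158412] [378.06134497 262.84158412]
(513, 77) 41 [372.92956209 249.18173715] [385.7709572  262.89014916] [378.38264945 262.89014916]
(515, 76) 35 [372.56638457 249.71945321] [385.22325996 263.25178451] [377.27547836 263.25178451]
(515, 76) 38 [372.50559818 249.66833362] [385.27778965 263.31009346] [377.5944578  263.31009346]
(515, 76) 41 [372.46126728 249.62562571] [385.31542612 263.35879051] [377.91617037 263.35879051]
```

```bash
sleep 1
```

```text
(no output)
```

View pics/s6.png

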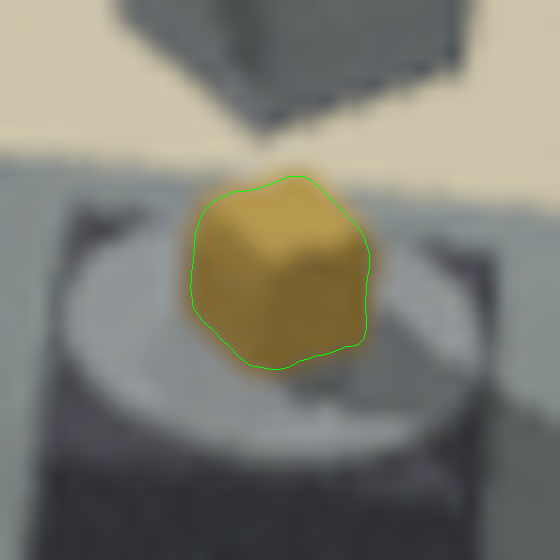

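Key angle reads 38.2°, matching the spindle at roughly 38–40°, but the key sits about 2 mm short in y. I'll correct that and descend in small steps, watching the force.

```bash
python3 -m inch '[{"x":0.2,"y":-2.2,"z":6,"roll":0},{"x":0.2,"y":-2.2,"z":14,"roll":0},{"x":0.2,"y":-2.2,"z":20,"roll":0},{"x":0.2,"y":-2.2,"z":23,"roll":0},{"x":0.2,"y":-2.2,"z":23,"roll":0},{"x":0.2,"y":-2.2,"z":23,"roll":0},{"x":0.2,"y":-2.2,"z":23,"roll":0}]' - 70; python3 st.py 515 77 6;  python3 st.py 515 77;cd pics; python3 -c "
import cv2;i=cv2.imread('scene6.png');cv2.imwrite('z6.png',cv2.resize(i[220:280,350:410],None,fx=10,fy=10,interpolation=2))"
```

```text
t: 8.25
ee_pos: [515.3, 77.7, 175.1]
orientation: [0.0, 0.945, 0.326, 0.0]
contact_force: [0.8, 0.3, -0.8]
opening: 38.1
[515.258  77.689 175.114] [ 0.006  0.417 -0.337  2.016  0.2    0.74  -1.36 ] [ 0.836  0.256 -0.775] [ 0.02  -0.022 -0.017] 38.13342398700264 8.25
yaw 38.03436258042728 [0.    0.945 0.326 0.   ]
shift -0.6277601880514087 0.3841914754009896
[515.248  77.647 175.143] [ 0.006  0.416 -0.337  2.016  0.2    0.74  -1.36 ] [ 0.278 -0.591 -1.372] [-0.002  0.005 -0.027] 38.39529692045963 8.35
yaw 38.02693470565071 [0.    0.945 0.326 0.   ]
shift -0.5943475806445734 0.35692767397436886
```

```bash
sleep 1
```

```text
(no output)
```

View pics/z6.png

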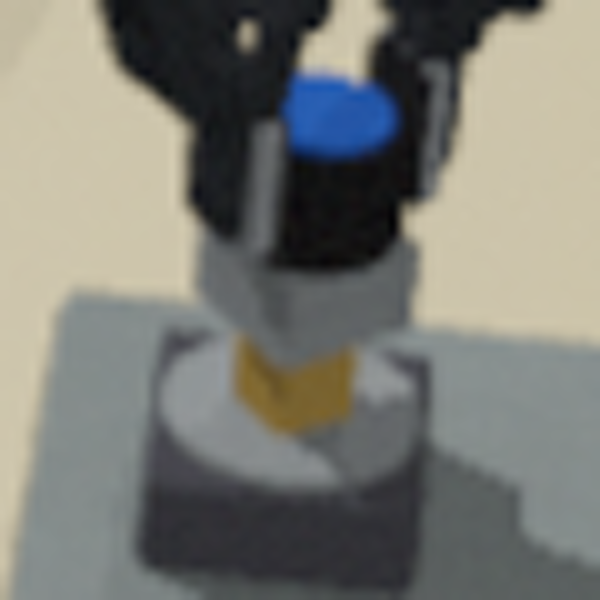

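The sleeve corner sits right above the spindle corner at about (285,370). Going down.

```bash
python3 -m inch '[{"x":0,"y":0,"z":2,"roll":0},{"x":0,"y":0,"z":4,"roll":0},{"x":0,"y":0,"z":6,"roll":0},{"x":0,"y":0,"z":6,"roll":0},{"x":0,"y":0,"z":6,"roll":0}]';  python3 -m inch '[{"x":0,"y":0,"z":1,"roll":0},{"x":0,"y":0,"z":2,"roll":0},{"x":0,"y":0,"z":2,"roll":0}]'; python3 st.py 515 77;python3 -m inch '[{"x":0,"y":0,"z":1,"roll":0},{"x":0,"y":0,"z":2,"roll":0},{"x":0,"y":0,"z":2,"roll":0}]'; python3 st.py 515 77
```

```text
t: 8.85
ee_pos: [515.0, 77.6, 168.8]
orientation: [-0.0, 0.945, 0.326, -0.0]
contact_force: [1.2, 0.3, -1.6]
opening: 37.8
t: 9.15
ee_pos: [515.0, 77.6, 166.8]
orientation: [0.0, 0.945, 0.326, -0.0]
contact_force: [-0.9, 0.1, -1.3]
opening: 38.0
[515.011  77.582 166.77 ] [ 0.002  0.429 -0.333  2.021  0.207  0.723 -1.366] [-0.868  0.082 -1.316] [ 0.057 -0.005  0.054] 37.97082784496834 9.15
yaw 38.03425925014701 [ 0.     0.945  0.326 -0.   ]
shift -0.36726875793436214 0.45203393614486376
t: 9.45
ee_pos: [515.0, 77.6, 164.8]
orientation: [-0.0, 0.945, 0.326, -0.0]
contact_force: [-0.2, -0.4, -0.2]
opening: 38.2
[514.982  77.576 164.751] [ 0.001  0.432 -0.332  2.022  0.209  0.719 -1.368] [-0.235 -0.375 -0.23 ] [0.003 0.06  0.018] 38.21254717729263 9.45
yaw 38.031676018694654 [-0.     0.945  0.326 -0.   ]
shift -0.3405050529129382 0.4643900406806871
```

```bash
python3 -m inch '[{"x":0,"y":0,"z":1,"roll":0},{"x":0,"y":0,"z":1,"roll":0}]'; python3 -m inch '[{"x":0,"y":0,"z":1,"roll":0},{"x":0,"y":0,"z":1,"roll":0}]'; python3 st.py 515 77
```

```text
t: 9.65
ee_pos: [515.0, 77.6, 163.8]
orientation: [-0.0, 0.945, 0.326, -0.0]
contact_force: [0.2, 0.3, -0.8]
opening: 38.5
t: 9.85
ee_pos: [515.0, 77.6, 162.8]
orientation: [-0.0, 0.945, 0.326, -0.0]
contact_force: [0.0, 0.9, -0.4]
opening: 38.3
[515.011  77.595 162.781] [-0.     0.435 -0.331  2.024  0.21   0.715 -1.369] [ 0.044  0.866 -0.401] [-0.031  0.053  0.002] 38.32822025002681 9.85
yaw 38.03462594668979 [-0.     0.945  0.326 -0.   ]
shift -0.3749816450034077 0.4621898061410566
```

```bash
for i in 1; do :; done; python3 -m inch '[{"x":0,"y":0,"z":1,"roll":0},{"x":0,"y":0,"z":1,"roll":0}]'; python3 -m inch '[{"x":0,"y":0,"z":1,"roll":0},{"x":0,"y":0,"z":1,"roll":0}]'; python3 -m inch '[{"x":0,"y":0,"z":0.5,"roll":0},{"x":0,"y":0,"z":1,"roll":0}]'; python3 st.py 515 77 7;cd pics; python3 -c "
import cv2;i=cv2.imread('scene7.png');cv2.imwrite('z7.png',cv2.resize(i[220:280,350:410],None,fx=10,fy=10,interpolation=2))"
```

```text
t: 10.05
ee_pos: [515.0, 77.6, 161.8]
orientation: [0.0, 0.945, 0.326, -0.0]
contact_force: [0.3, 0.1, -1.9]
opening: 38.0
t: 10.25
ee_pos: [515.1, 77.5, 160.9]
orientation: [0.0, 0.945, 0.326, -0.0]
contact_force: [-0.4, 0.0, -0.8]
opening: 38.1
t: 10.45
ee_pos: [515.2, 77.5, 160.2]
orientation: [0.0, 0.945, 0.326, 0.0]
contact_force: [-1.6, -0.5, 4.9]
opening: 38.1
[515.151  77.543 160.168] [-0.002  0.439 -0.329  2.025  0.213  0.709 -1.371] [-1.635 -0.505  4.905] [-0.164  0.386  0.013] 38.10530644642043 10.45
yaw 38.024342834902825 [0.    0.945 0.326 0.   ]
shift -0.45367285964789206 0.3348475228929426
```

```bash
sleep 1
```

```text
(no output)
```

View pics/z7.png

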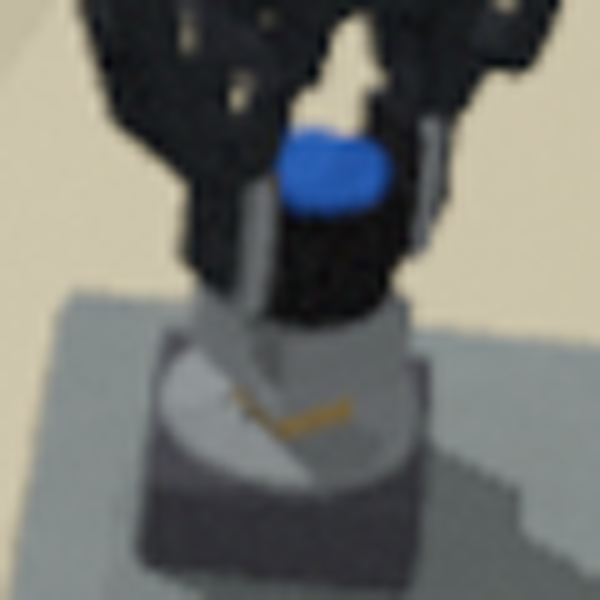

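The sleeve is past the 13 mm wedge height and the ball is starting to push (5 N). Continuing gently.

```bash
python3 -m inch '[{"x":0,"y":0,"z":0.5,"roll":0},{"x":0,"y":0,"z":0.5,"roll":0}]'; python3 -m inch '[{"x":0,"y":0,"z":0.5,"roll":0},{"x":0,"y":0,"z":0.5,"roll":0}]'; python3 st.py 515 77
```

```text
t: 10.75
ee_pos: [515.2, 77.5, 159.5]
orientation: [0.0, 0.945, 0.326, 0.0]
contact_force: [-1.2, -0.8, 3.2]
opening: 38.0
t: 10.95
ee_pos: [515.2, 77.5, 158.9]
orientation: [0.0, 0.945, 0.326, 0.0]
contact_force: [-0.8, -0.9, 2.3]
opening: 38.1
[515.155  77.493 158.937] [-0.002  0.441 -0.329  2.026  0.214  0.707 -1.372] [-0.819 -0.896  2.282] [-0.341  0.157 -0.024] 38.075229879254366 10.95
yaw 38.025101966629045 [0.    0.945 0.326 0.   ]
shift -0.4263482414947597 0.29279298954585653
```

```bash
python3 -m inch '[{"x":0,"y":0,"z":0.5,"roll":0},{"x":0,"y":0,"z":1,"roll":0}]'; python3 -m inch '[{"x":0,"y":0,"z":0.5,"roll":0},{"x":0,"y":0,"z":1,"roll":0}]'; python3 -m inch '[{"x":0,"y":0,"z":0.5,"roll":0},{"x":0,"y":0,"z":1,"roll":0}]';python3 st.py 515 77
```

```text
t: 11.15
ee_pos: [515.2, 77.6, 158.1]
orientation: [0.0, 0.945, 0.326, 0.0]
contact_force: [-1.1, -0.3, 4.1]
opening: 38.0
t: 11.35
ee_pos: [515.1, 77.5, 156.9]
orientation: [0.0, 0.945, 0.326, 0.0]
contact_force: [-1.1, -1.9, 2.8]
opening: 37.9
t: 11.55
ee_pos: [515.2, 77.6, 155.9]
orientation: [0.0, 0.945, 0.326, 0.0]
contact_force: [-1.7, -1.5, 3.1]
opening: 38.3
[515.162  77.56  155.912] [-0.004  0.446 -0.327  2.027  0.217  0.701 -1.375] [-1.69  -1.476  3.06 ] [-0.395  0.329 -0.029] 38.28889613977378 11.55
yaw 38.02394207318644 [0.    0.945 0.326 0.   ]
shift -0.47239465599826275 0.34137108579537273
```

```bash
python3 -m inch '[{"x":0,"y":0,"z":0.5,"roll":0},{"x":0,"y":0,"z":1,"roll":0}]'; python3 -m inch '[{"x":0,"y":0,"z":0.5,"roll":0},{"x":0,"y":0,"z":1,"roll":0}]'; python3 -m inch '[{"x":0,"y":0,"z":0.5,"roll":0},{"x":0,"y":0,"z":1,"roll":0}]';python3 -m inch '[{"x":0,"y":0,"z":0.5,"roll":0},{"x":0,"y":0,"z":1,"roll":0}]';python3 st.py 515 77 8;cd pics; python3 -c "
import cv2;i=cv2.imread('scene8.png');cv2.imwrite('z8.png',cv2.resize(i[220:280,350:410],None,fx=10,fy=10,interpolation=2))"
```

```text
t: 11.75
ee_pos: [515.1, 77.6, 154.8]
orientation: [0.0, 0.945, 0.326, 0.0]
contact_force: [-1.1, -1.6, 3.7]
opening: 38.2
t: 11.95
ee_pos: [515.1, 77.6, 153.9]
orientation: [0.0, 0.945, 0.326, 0.0]
contact_force: [-0.8, -1.4, 0.8]
opening: 38.2
t: 12.15
ee_pos: [515.1, 77.6, 152.8]
orientation: [0.0, 0.945, 0.326, 0.0]
contact_force: [-0.9, -1.3, 4.3]
opening: 38.1
t: 12.35
ee_pos: [515.1, 77.6, 151.7]
orientation: [0.0, 0.945, 0.326, -0.0]
contact_force: [0.4, -1.3, 0.6]
opening: 37.9
[515.051  77.565 151.735] [-0.006  0.452 -0.325  2.03   0.221  0.692 -1.378] [ 0.416 -1.286  0.626] [-0.35  -0.047 -0.076] 37.92886706521542 12.35
yaw 38.03305190049825 [ 0.     0.945  0.326 -0.   ]
shift -0.38830645612048054 0.41386361710252345
```

```bash
sleep 1
```

```text
(no output)
```

View pics/z8.png

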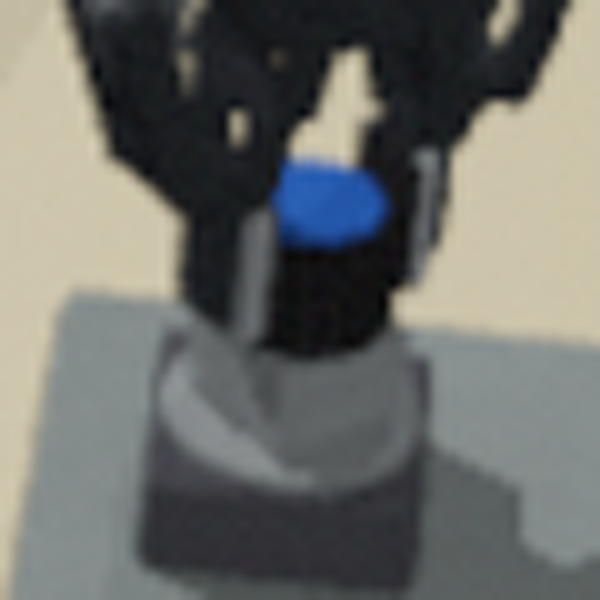

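Force eased at TCP 151.7, which looks like the click. I'll go down to the collar in 0.5 mm steps.

```bash
python3 -m inch '[{"x":0,"y":0,"z":0.5,"roll":0},{"x":0,"y":0,"z":1,"roll":0}]'; python3 -m inch '[{"x":0,"y":0,"z":0.5,"roll":0},{"x":0,"y":0,"z":1,"roll":0}]'; python3 -m inch '[{"x":0,"y":0,"z":0.5,"roll":0},{"x":0,"y":0,"z":0.5,"roll":0}]';python3 -m inch '[{"x":0,"y":0,"z":0.5,"roll":0},{"x":0,"y":0,"z":0.5,"roll":0}]';python3 st.py 515 77
```

```text
t: 12.65
ee_pos: [515.1, 77.6, 150.8]
orientation: [-0.0, 0.945, 0.326, 0.0]
contact_force: [-0.6, -2.7, -0.8]
opening: 38.3
t: 12.85
ee_pos: [515.1, 77.7, 149.8]
orientation: [0.0, 0.945, 0.326, 0.0]
contact_force: [1.2, -1.2, 0.3]
opening: 38.0
t: 13.05
ee_pos: [515.2, 77.6, 149.3]
orientation: [-0.0, 0.945, 0.326, 0.0]
contact_force: [0.6, -0.5, -1.8]
opening: 38.5
t: 13.25
ee_pos: [515.2, 77.6, 148.9]
orientation: [-0.0, 0.945, 0.326, 0.0]
contact_force: [1.3, -0.5, -1.0]
opening: 37.8
[515.16   77.649 148.898] [-0.007  0.457 -0.323  2.031  0.223  0.686 -1.38 ] [ 1.31  -0.511 -1.038] [-0.291 -0.304  0.069] 37.81336049471139 13.25
yaw 38.0354687741331 [-0.     0.945  0.326  0.   ]
shift -0.5258420755824011 0.4131651323009115
```

```bash
python3 -m inch '[{"x":0,"y":0,"z":0.5,"roll":0},{"x":0,"y":0,"z":0.5,"roll":0}]'; python3 -m inch '[{"x":0,"y":0,"z":0.5,"roll":0},{"x":0,"y":0,"z":0.5,"roll":0}]'; python3 st.py 515 77
```

```text
t: 13.45
ee_pos: [515.2, 77.7, 148.5]
orientation: [0.0, 0.945, 0.326, 0.0]
contact_force: [0.8, -0.5, 1.2]
opening: 37.9
t: 13.65
ee_pos: [515.2, 77.7, 148.5]
orientation: [0.0, 0.945, 0.326, 0.0]
contact_force: [-0.6, -0.8, 6.9]
opening: 38.3
[515.207  77.684 148.515] [-0.008  0.458 -0.323  2.032  0.224  0.685 -1.381] [-0.642 -0.793  6.856] [-0.404  0.262 -0.049] 38.31877433495327 13.65
yaw 38.02799752909125 [0.    0.945 0.326 0.   ]
shift -0.5845229577994717 0.41121209717644364
```

Home: TCP stopped at 148.5 (mouth at 51) and force rose to 7 N. Now turning clockwise (+roll), watching the z-moment.

```bash
python3 -m inch '[{"x":0,"y":0,"z":0,"roll":0},{"x":0,"y":0,"z":0,"roll":0.03},{"x":0,"y":0,"z":0,"roll":0.08},{"x":0,"y":0,"z":0,"roll":0.14},{"x":0,"y":0,"z":0,"roll":0.2},{"x":0,"y":0,"z":0,"roll":0.25},{"x":0,"y":0,"z":0,"roll":0.25}]' - 100; python3 st.py 515 77 9;cd pics; python3 -c "
import cv2;i=cv2.imread('scene9.png');cv2.imwrite('z9.png',cv2.resize(i[220:280,350:410],None,fx=10,fy=10,interpolation=2))"
```

```text
t: 14.35
ee_pos: [515.6, 77.4, 148.6]
orientation: [0.0, 0.979, 0.205, 0.001]
contact_force: [0.8, -2.9, 6.4]
opening: 38.0
[515.63   77.367 148.636] [-0.057  0.451 -0.261  2.035  0.182  0.676 -1.594] [ 0.849 -2.938  6.404] [-0.619  0.04   0.06 ] 38.0431735539122 14.35
yaw 23.648075917083744 [0.    0.979 0.205 0.001]
shift -0.7246283980308087 0.08304362534378269
```

```bash
sleep 1
```

```text
(no output)
```

View pics/z9.png

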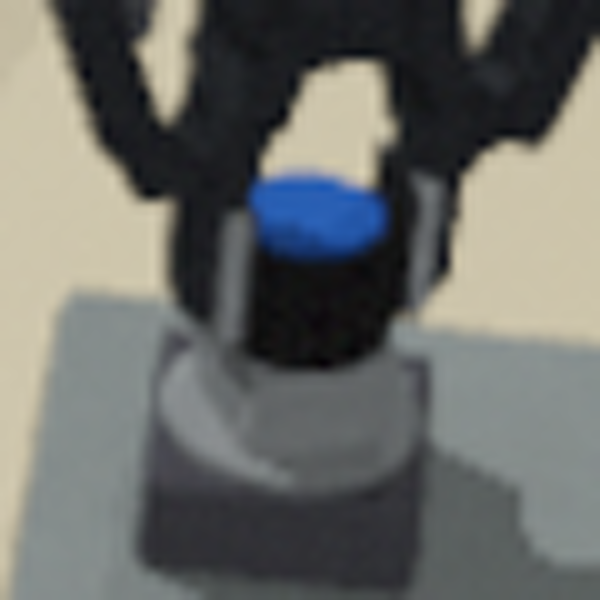

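The sleeve is turning with the jaws (front corner moved left to about (240,420)). Continuing.

```bash
python3 -m inch '[{"x":0,"y":0,"z":0,"roll":0.05},{"x":0,"y":0,"z":0,"roll":0.11},{"x":0,"y":0,"z":0,"roll":0.17},{"x":0,"y":0,"z":0,"roll":0.23},{"x":0,"y":0,"z":0,"roll":0.28},{"x":0,"y":0,"z":0,"roll":0.32},{"x":0,"y":0,"z":0,"roll":0.35}]'; python3 st.py 515 77;python3 -m inch '[{"x":0,"y":0,"z":0,"roll":0.02},{"x":0,"y":0,"z":0,"roll":0.03}]'; python3 st.py
```

```text
t: 15.15
ee_pos: [515.7, 77.0, 148.6]
orientation: [0.0, 1.0, 0.031, 0.001]
contact_force: [-0.1, -3.9, 6.4]
opening: 37.9
[515.72   77.003 148.647] [-0.127  0.444 -0.175  2.039  0.123  0.667 -1.889] [-0.089 -3.931  6.396] [-0.883 -0.073  0.327] 37.880023954207566 15.15
yaw 3.5949512980027096 [0.    1.    0.031 0.001]
shift -0.7186176022079088 -0.04168801168626387
t: 15.35
ee_pos: [515.7, 77.0, 148.6]
orientation: [0.0, 1.0, 0.017, 0.001]
contact_force: [0.2, -4.2, 5.9]
opening: 37.8
[515.717  77.005 148.641] [-0.133  0.443 -0.167  2.04   0.118  0.666 -1.914] [ 0.153 -4.207  5.926] [-0.871  0.003  0.325] 37.80990180052043 15.35
yaw 1.9210897104998181 [0.    1.    0.017 0.001]
```

```bash
python3 -m inch '[{"x":0,"y":0,"z":0,"roll":0.01},{"x":0,"y":0,"z":0,"roll":0.02}]'; python3 st.py|tail -2;python3 -m inch '[{"x":0,"y":0,"z":0,"roll":0.01},{"x":0,"y":0,"z":0,"roll":0.02}]'; python3 st.py;python3 -m inch '[{"x":0,"y":0,"z":0,"roll":0.01},{"x":0,"y":0,"z":0,"roll":0.02}]'; python3 st.py
```

```text
t: 15.55
ee_pos: [515.7, 77.0, 148.6]
orientation: [0.0, 1.0, 0.007, 0.001]
contact_force: [0.5, -4.2, 7.7]
opening: 37.2
[515.734  76.963 148.649] [-0.137  0.443 -0.162  2.04   0.115  0.666 -1.931] [ 0.483 -4.21   7.717] [-0.871 -0.02   0.327] 37.16870322995466 15.55
yaw 0.7880158700681956 [0.    1.    0.007 0.001]
t: 15.75
ee_pos: [515.7, 76.9, 148.6]
orientation: [0.0, 1.0, -0.003, 0.001]
contact_force: [0.6, -4.0, 5.9]
opening: 37.5
[515.731  76.943 148.643] [-0.14   0.443 -0.158  2.04   0.111  0.665 -1.948] [ 0.573 -3.953  5.886] [-0.892  0.007  0.312] 37.53777186880969 15.75
yaw -0.3574837193269409 [ 0.     1.    -0.003  0.001]
t: 15.95
ee_pos: [515.7, 76.9, 148.6]
orientation: [0.0, 1.0, -0.013, 0.001]
contact_force: [0.2, -3.9, 7.1]
opening: 37.7
[515.711  76.911 148.639] [-0.144  0.442 -0.153  2.041  0.108  0.665 -1.964] [ 0.231 -3.942  7.146] [-0.913  0.044  0.324] 37.742123080524465 15.95
yaw -1.5062638387564904 [ 0.     1.    -0.013  0.001]
```

```bash
python3 -m inch '[{"x":0,"y":0,"z":0,"roll":0.01},{"x":0,"y":0,"z":0,"roll":0.02}]'; python3 st.py|tail -2;python3 -m inch '[{"x":0,"y":0,"z":0,"roll":0.01},{"x":0,"y":0,"z":0,"roll":0.02}]'; python3 st.py
```

```text
t: 16.15
ee_pos: [515.7, 76.9, 148.7]
orientation: [0.0, 1.0, -0.023, 0.001]
contact_force: [-0.3, -4.6, 6.9]
opening: 37.1
[515.715  76.898 148.655] [-0.149  0.442 -0.148  2.041  0.104  0.664 -1.981] [-0.261 -4.589  6.867] [-0.942 -0.017  0.277] 37.14675824649834 16.15
yaw -2.650090669148388 [ 0.     1.    -0.023  0.001]
t: 16.35
ee_pos: [515.7, 76.9, 148.6]
orientation: [0.0, 0.999, -0.033, 0.001]
contact_force: [0.3, -3.9, 6.3]
opening: 37.3
[515.717  76.894 148.646] [-0.153  0.442 -0.143  2.041  0.101  0.664 -1.998] [ 0.348 -3.887  6.282] [-0.927 -0.008  0.293] 37.31394613086136 16.35
yaw -3.7977452652926855 [ 0.     0.999 -0.033  0.001]
```

```bash
python3 -m inch '[{"x":0,"y":0,"z":0,"roll":0.01},{"x":0,"y":0,"z":0,"roll":0.02}]'; python3 st.py|tail -2;python3 -m inch '[{"x":0,"y":0,"z":0,"roll":0.01},{"x":0,"y":0,"z":0,"roll":0.02}]'; python3 st.py 0 0 10;cd pics; python3 -c "
import cv2;i=cv2.imread('scene10.png');cv2.imwrite('z10.png',cv2.resize(i[220:280,350:410],None,fx=10,fy=10,interpolation=2))"
```

```text
t: 16.55
ee_pos: [515.7, 76.9, 148.7]
orientation: [0.0, 0.999, -0.043, 0.001]
contact_force: [0.6, -3.2, 7.1]
opening: 37.5
[515.734  76.855 148.651] [-0.157  0.442 -0.138  2.041  0.098  0.663 -2.015] [ 0.568 -3.176  7.093] [-0.936 -0.054  0.325] 37.50083753716682 16.55
yaw -4.940626963784626 [ 0.     0.999 -0.043  0.001]
t: 16.75
ee_pos: [515.7, 76.8, 148.6]
orientation: [0.0, 0.999, -0.053, 0.001]
contact_force: [-0.2, -4.5, 6.9]
opening: 38.0
[515.697  76.829 148.637] [-0.161  0.441 -0.133  2.042  0.094  0.663 -2.032] [-0.249 -4.509  6.949] [-0.934 -0.023  0.364] 37.97816973050101 16.75
yaw -6.0912525793693915 [ 0.     0.999 -0.053  0.001]
shift -504.63283461776984 131.1171444719298
```

```bash
sleep 1
```

```text
(no output)
```

View pics/z10.png

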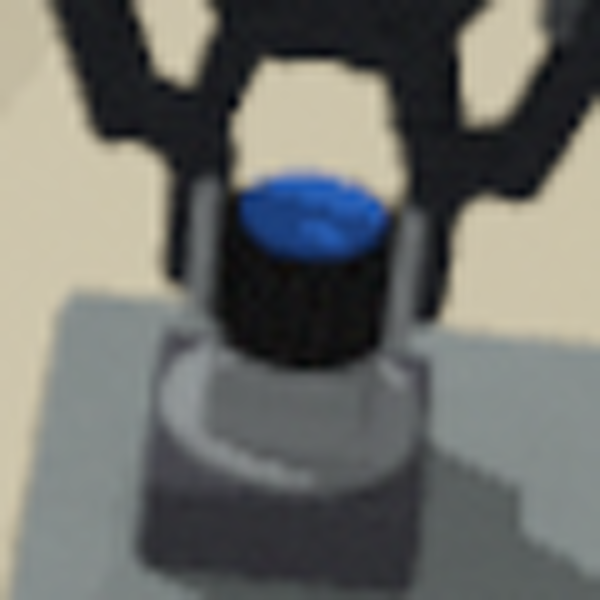

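The sleeve's front face now runs (210,432)–(362,455), nearly parallel to the clamp block. Checking its angle.

Run:
```python
from h import *
c=eyes.camera("scene")
im=cv2.resize(c["pixels"][245:285,355:400],None,fx=16,fy=16,interpolation=2);cv2.imwrite("pics/z11.png",cv2.convertScaleAbs(im,alpha=1.5))
p=lambda q:(np.array(q,float)+.5)/10-.5+[350,220]
X=onplane(c,p([(210,432),(362,455)]),51)[:,:2];d=X[1]-X[0];print(X,np.linalg.norm(d),np.degrees(np.arctan2(d[1],d[0]))%90)
X=onplane(c,p([(145,555),(405,580)]),22)[:,:2];d=X[1]-X[0];print(X,np.linalg.norm(d),np.degrees(np.arctan2(d[1],d[0]))%90)
```

```text
[[529.45470929  58.18216922]
 [532.78605925  92.93744621]] 34.91456962167772 84.52483299841214
[[540.07871368  45.90051545]
 [539.92038362 105.65212848]] 59.751822807467256 0.15182223413975748
```

```bash
sleep 1
```

```text
(no output)
```

View pics/z11.png

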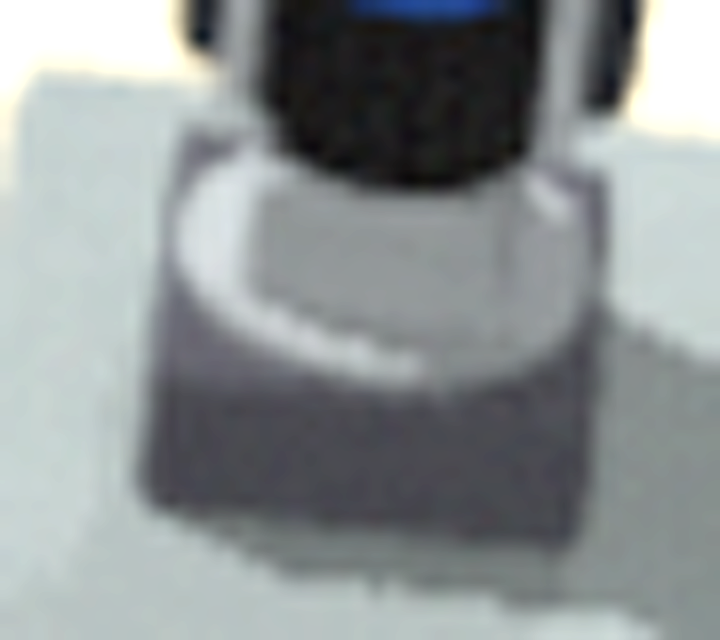

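The key follows the jaws at about −5.5° with no slip. Socket play explains the overshoot past the base axis. I'll keep going until the moment rises.

```bash
python3 -m inch '[{"x":0,"y":0,"z":0,"roll":0.01},{"x":0,"y":0,"z":0,"roll":0.015}]'; python3 st.py;python3 -m inch '[{"x":0,"y":0,"z":0,"roll":0.01},{"x":0,"y":0,"z":0,"roll":0.01}]'; python3 st.py
```

```text
t: 17.1
ee_pos: [515.7, 76.9, 148.6]
orientation: [0.0, 0.998, -0.06, 0.001]
contact_force: [-0.2, -3.8, 7.4]
opening: 37.4
[515.704  76.863 148.627] [-0.164  0.441 -0.129  2.042  0.092  0.663 -2.044] [-0.246 -3.846  7.407] [-0.929 -0.034  0.49 ] 37.438641738049036 17.1
yaw -6.9148262386932995 [ 0.     0.998 -0.06   0.001]
t: 17.3
ee_pos: [515.7, 76.8, 148.6]
orientation: [0.001, 0.998, -0.065, 0.001]
contact_force: [1.0, -4.8, 7.0]
opening: 37.7
[515.695  76.795 148.631] [-0.166  0.441 -0.126  2.042  0.09   0.662 -2.052] [ 0.999 -4.802  6.968] [-1.007  0.035  0.52 ] 37.7306439733917 17.3
yaw -7.464135530500712 [ 0.001  0.998 -0.065  0.001]
```

```bash
python3 -m inch '[{"x":0,"y":0,"z":0,"roll":0.01},{"x":0,"y":0,"z":0,"roll":0.01}]'; python3 st.py;python3 -m inch '[{"x":0,"y":0,"z":0,"roll":0},{"x":0,"y":0,"z":0,"roll":0}]'; python3 st.py
```

```text
t: 17.5
ee_pos: [515.7, 76.8, 148.6]
orientation: [0.001, 0.998, -0.07, 0.001]
contact_force: [0.8, -4.6, 7.5]
opening: 37.6
[515.707  76.804 148.643] [-0.168  0.441 -0.124  2.042  0.089  0.662 -2.061] [ 0.767 -4.614  7.508] [-1.04  -0.019  0.596] 37.55379698613574 17.5
yaw -8.025343862562407 [ 0.001  0.998 -0.07   0.001]
t: 17.7
ee_pos: [515.7, 76.9, 148.6]
orientation: [0.001, 0.998, -0.07, 0.001]
contact_force: [1.0, -4.5, 7.6]
opening: 37.6
[515.712  76.855 148.65 ] [-0.168  0.441 -0.124  2.042  0.089  0.662 -2.061] [ 0.994 -4.519  7.618] [-1.061 -0.074  0.594] 37.60548728812574 17.7
yaw -8.018283675724152 [ 0.001  0.998 -0.07   0.001]
```

It's at the stop: the moment rose steadily from 0.32 to 0.60 N m. I'll ease the load, then let go.

```bash
python3 -m inch '[{"x":0,"y":0,"z":-0.3,"roll":-0.015},{"x":0,"y":0,"z":-0.5,"roll":-0.03},{"x":0,"y":0,"z":-0.5,"roll":-0.03}]' - 40; python3 st.py; python3 -m inch '[{"x":0,"y":0,"z":0,"roll":0},{"x":0,"y":0,"z":0,"roll":0},{"x":0,"y":0,"z":0,"roll":0},{"x":0,"y":0,"z":0,"roll":0},{"x":0,"y":0,"z":0,"roll":0},{"x":0,"y":0,"z":0,"roll":0},{"x":0,"y":0,"z":0,"roll":0},{"x":0,"y":0,"z":0,"roll":0}]' 0; python3 st.py 515 77 12;cd pics; python3 -c "
import cv2;i=cv2.imread('scene12.png');cv2.imwrite('z12.png',cv2.resize(i[215:275,350:410],None,fx=10,fy=10,interpolation=2))"
```

```text
t: 18.0
ee_pos: [515.6, 76.8, 148.7]
orientation: [0.0, 0.998, -0.056, 0.001]
contact_force: [1.9, -5.1, 3.6]
opening: 37.7
[515.619  76.808 148.679] [-0.161  0.441 -0.132  2.042  0.093  0.663 -2.035] [ 1.904 -5.1    3.633] [-1.174 -0.41   0.083] 37.730435644061 18.0
yaw -6.371523907996099 [ 0.     0.998 -0.056  0.001]
t: 18.8
ee_pos: [515.1, 77.6, 148.4]
orientation: [0.0, 0.998, -0.056, 0.0]
contact_force: [-0.0, 0.7, 0.3]
opening: 85.3
[515.088  77.595 148.414] [-0.162  0.441 -0.132  2.042  0.092  0.663 -2.036] [-0.029  0.669  0.338] [-0.019 -0.001 -0.004] 85.30261305319898 18.8
yaw -6.376480766147869 [ 0.     0.998 -0.056  0.   ]
shift -0.0217887364978088 0.6012509632583989
```

```bash
sleep 1
```

```text
(no output)
```

View pics/z12.png

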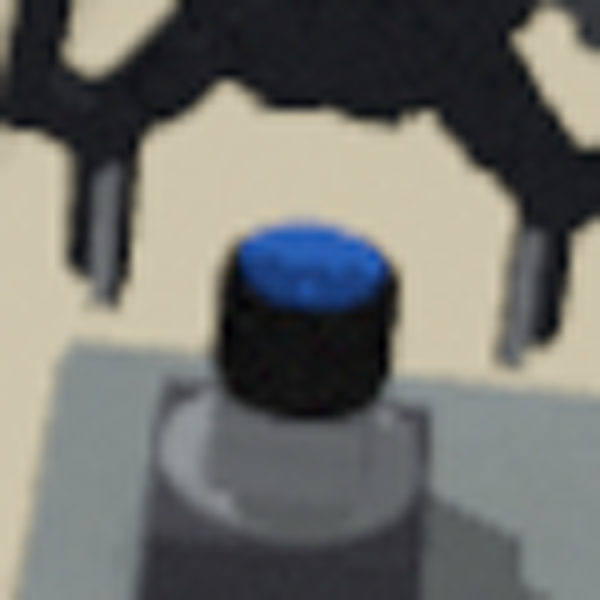

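Key stays on and upright with the fingers open. Retreating up, then to -y, to check from both cameras.

```bash
python3 -m inch '[{"x":0,"y":-0.2,"z":-8,"roll":0},{"x":0,"y":0,"z":-25,"roll":0},{"x":0,"y":0,"z":-50,"roll":0},{"x":0,"y":5,"z":-80,"roll":0},{"x":0,"y":25,"z":-95,"roll":0},{"x":0,"y":60,"z":-100,"roll":0},{"x":0,"y":100,"z":-100,"roll":0},{"x":0,"y":140,"z":-100,"roll":0},{"x":0,"y":180,"z":-100,"roll":0},{"x":0,"y":205,"z":-100,"roll":0},{"x":0,"y":215,"z":-100,"roll":0},{"x":0,"y":215,"z":-100,"roll":0}]'; python3 st.py 515 77 13;cd pics; python3 -c "
import cv2,numpy as np;i=cv2.imread('scene13.png');j=cv2.imread('top13.png');cv2.imwrite('z13.png',np.hstack([cv2.resize(a,None,fx=10,fy=10,interpolation=2)[:,:400] for a in (i[225:285,360:400],j[207:267,255:295])]))"
```

```text
t: 20.1
ee_pos: [491.1, -137.0, 248.8]
orientation: [0.0, 0.998, -0.057, 0.0]
contact_force: [-0.3, 0.0, -0.8]
opening: 85.4
[ 491.07  -136.994  248.757] [ 0.186  0.273 -0.042  2.     0.015  0.868 -1.549] [-0.279  0.017 -0.77 ] [ 0.04  -0.025 -0.053] 85.43574879027939 20.1
yaw -6.509630205392604 [ 0.     0.998 -0.057  0.   ]
shift -0.48501299931139086 -215.32775779860012
```

```bash
sleep 1
```

```text
(no output)
```

View pics/z13.png

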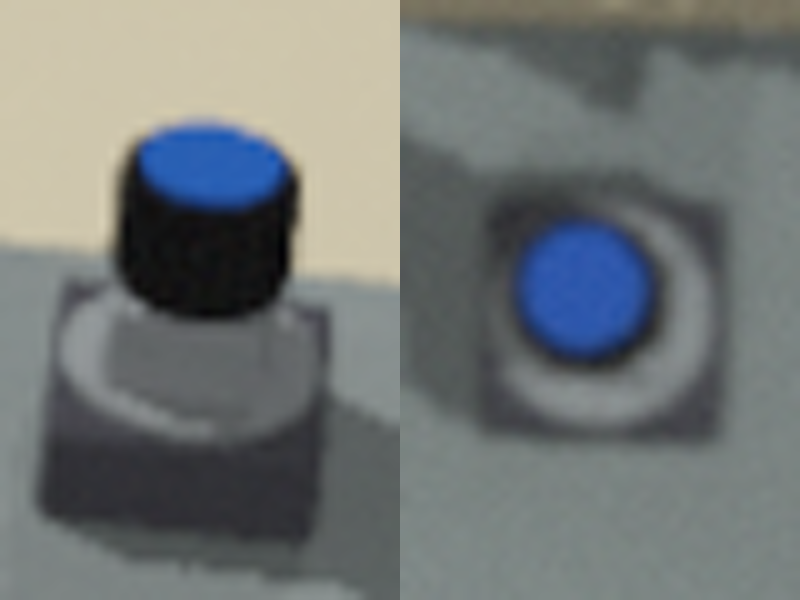

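View pics/scene13.png

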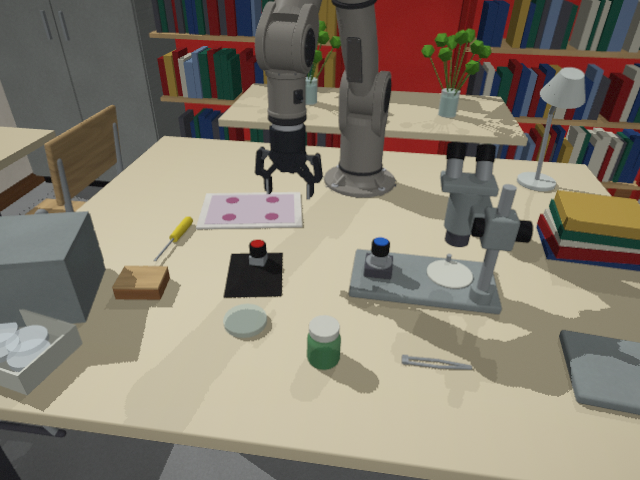

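View pics/top13.png

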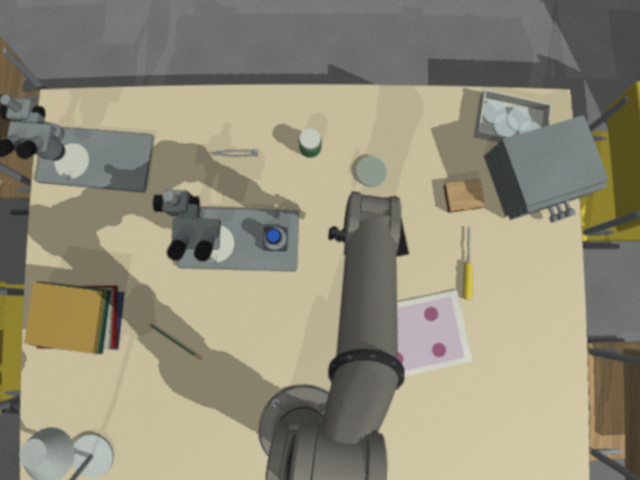

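The key stands on the clamp (scene (381,247), top (274,236)) and everything else looks unmoved. One numeric check of height and bystanders.

Run:
```python
from h import *
import pickle
cs=pickle.load(open("c0.pkl","rb"));S,T=eyes.camera("scene"),eyes.camera("top")
def cen(c,lo,hi,box):
    x0,y0,x1,y1=box;im=cv2.cvtColor(c["pixels"],cv2.COLOR_BGR2HSV)[y0:y1,x0:x1]
    M=cv2.moments(cv2.inRange(im,lo,hi),True);return np.array([M["m10"]/M["m00"]+x0,M["m01"]/M["m00"]+y0])
bl=((100,140,60),(130,255,255))
print("cap",tri(S,cen(S,*bl,(365,230,400,260)),T,cen(T,*bl,(255,215,295,260))))
rd=((0,150,80),(8,255,255))
print("red before/after",cen(cs["scene"],*rd,(240,230,280,260)),cen(S,*rd,(240,230,280,260)))
for n,b in(("dish",(220,305,275,340)),("jar",(300,312,350,372)),("forceps",(395,350,480,376)),("box",(110,262,175,302)),("driver",(150,212,198,265))):
    x0,y0,x1,y1=b;f=lambda c:np.float32(cv2.cvtColor(c["pixels"],cv2.COLOR_BGR2GRAY)[y0:y1,x0:x1]);print(n,cv2.phaseCorrelate(f(cs["scene"]),f(S)))
x=(135,310,215,370);f=lambda c:np.float32(cv2.cvtColor(c["pixels"],cv2.COLOR_BGR2GRAY)[310:370,135:215]);print("pencil",cv2.phaseCorrelate(f(cs["top"]),f(T)))
p=lambda q:(np.array(q,float)+.5)/10-.5+[360,225]
X=onplane(S,p([(108,388),(265,412)]),51)[:,:2];d=X[1]-X[0];print("sleeve",np.linalg.norm(d),np.degrees(np.arctan2(d[1],d[0]))-90)
```

```text
cap (array([515.19598972,  77.0751319 , 102.10262376]), np.float64(1.1398829792442027))
red before/after [256.84337349 243.3253012 ] [256.87804878 243.36585366]
dish ((0.08131720681424426, 0.022880815043855307), 0.9648573582922971)
jar ((0.006334804006293382, 0.015840013249071916), 0.9860431636969248)
forceps ((-0.014648601904625025, 0.7856874040133448), 0.7485127031067271)
box ((0.01598899217427885, -0.013169532276055662), 0.960998247563839)
driver ((-0.160811511167406, 0.23441718762051167), 0.8150304125414954)
pencil ((0.24602312408121918, -0.10677200179339863), 0.41269543329874675)
sleeve 36.00111211930832 -5.598808134196034
```

```bash
python3 -c "
from cell import sign_off
print(sign_off())"
```

```text
the job is handed in; nothing more can be done
None
```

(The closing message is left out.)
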